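# Sweep the loose bottle caps off the chopping board into the scrap pan

### The job

Clear the chopping board: sweep the three loose green caps across the board and over its edge into the empty dark steel scrap pan that stands against one side of it. Only push them with the fingers, never pick them up, and finish with all three lying in that pan. Leave the spice jar standing where it is on the board and do not disturb the other kitchen things.

Things in the scene. Friction and masses are not known exactly. Their poses are not given: they have to be found in the camera images.
- board: Chopping block of light wood, fixed, 260 mm along its x, 240 mm along its y, 50 mm thick; origin at the centre of its underside on the table, so its smooth top is 50 mm above the table; its x axis points roughly away from the robot, its y axis roughly to the robot's left. It may stand a little turned.
- scrap_pan: Empty open pan of dark steel, fixed, 265 mm along x, 162 mm along y, 40 mm high, walls and floor 4 mm; origin at the centre of its underside on the table; turned like the board. It stands 4 mm from the board's +y side or from its -y side (pan centre 205 mm from the board's centre), so its rim lies 10 mm below the board's top.
- lid_pan: Blue plastic pan of the same size, fixed, on the opposite side of the board, holding stacks of clean white lids that stay lower than 41 mm; origin at the centre of its underside. Nothing is to go in here.
- cap_a_center (a point): Green screw cap, a solid disc 15 mm high, 42 mm across at 7 to 9 mm above its underside and bevelled to a 34 mm flat below and 36 mm above, about 14 g, loose, lying flat on the board at the start; the point is its centre (7.5 mm above its underside).
- cap_b_center (a point): Green screw cap, a solid disc 15 mm high, 42 mm across at 7 to 9 mm above its underside and bevelled to a 34 mm flat below and 36 mm above, about 14 g, loose, lying flat on the board at the start; the point is its centre (7.5 mm above its underside).
- cap_c_center (a point): Green screw cap, a solid disc 15 mm high, 42 mm across at 7 to 9 mm above its underside and bevelled to a 34 mm flat below and 36 mm above, about 14 g, loose, lying flat on the board at the start; the point is its centre (7.5 mm above its underside).
- spice_jar: Amber glass spice jar with a red cap, loose, 44 mm across, 60 mm high, about 160 g, standing on the middle part of the board; origin at the centre of its underside. The caps lie on the nearer and the farther part of the board, so that each has a way straight across to the pan, parallel to the board's y axis, beside the jar (another cap may lie in that way).
- squeeze_white: White squeeze bottle with a red nozzle, loose, 60 mm across, 182 mm high, standing on the table; origin at the centre of its underside.
- squeeze_yellow: Yellow squeeze bottle with a red nozzle, loose, 60 mm across, 182 mm high; origin at the centre of its underside.
- saucepan: Aluminium saucepan with a long handle, loose, 170 mm across, 90 mm high (handle up to 110 mm), on the table at the robot's right; origin at the centre of its underside.
- deli_cup: Clear plastic cup, loose, 110 mm across, 60 mm high, standing on a kitchen scale (200 by 170 mm, platter 30 mm high) at the left; origin at the centre of its underside.

How it is judged:
By the outcome, as a careful person would: the job done as asked, in the order asked, and still so for the second after the job is handed in, with the robot touching nothing.
It also fails if it takes over 51 s, if anything falls off the work surface, if the arm or the gripper's body presses on something with over 40 N, if the wrist force passes 120 N, or if a joint passes its speed limit or range.

### The arm

A 6-joint arm with a two-finger parallel gripper is mounted at the origin on the work surface. World frame = base frame: x ahead of the robot, y to its left, z up, the work surface at z = 0. Lengths are in m, angles in degrees, forces in N, time in s.
With the tool pointing down it reaches from about 0.35 to 0.875 m from the base axis. Payload 4.2 kg.
Tool frame: the origin (TCP) lies midway between the tips of the shut fingers; the grasp point (between the pads) lies 19 mm behind it; z points along the fingers, y is the direction in which the jaws open and shut (so a half turn about z gives the same grasp; the last joint's range is limited). The gripper opens to 87 mm and grips with 3 to 60 N. Pads are 19 mm wide; open, the fingers measure 117 mm over their backs; the gripper's body (75 mm by 190 mm) begins 51 mm behind the grasp point.
Start: joints at [87.067, 22.042, 0.453, 0, -68.411, -14.817], TCP at [0.191, 0.595, 0.195] pointing down, gripper open.
Joint ranges: [-179.83, 179.83], [-69.29, 118.12], [-61.27, 80.66], [-181.25, 117.63], [-171.15, -9.14], [-177.46, 177.46]. Speed limits (degrees/s): [159.86, 159.86, 180, 180, 180, 180].

### API

Orientations are given as a 3x3 rotation matrix whose columns are the frame's x, y, z axes.
In Python, from station import r gives the robot as it stands.
- The arm moves only by the tool play_rows, never from a script. Its argument "commands" is a list that holds one entry, the list of rows, each a list of 7 numbers: the shift along the world's x, y, z in m, then the turn, a rotation vector about the world's x, y, z in rad, then the closure, from 0 (fully open) to 1 (shut). A call has 1 to 5 rows; each row is the pose to reach, as a shift and turn from the pose commanded when the call began; what a row does not reach only later rows make up. A row lasts 1/10 s, in which the tool goes at most 50 mm and 8.59 degrees, less where a joint would pass 70% of its speed; a pose out of reach is approached as far as the arm can. A call with a gripper value outside its range is refused whole. The fingers move at their own pace and stop on an object; the grip force is fixed at half the most. Time passes only in rows, so rows that repeat a pose let the fingers close. It gives the time, the measured TCP pose, the force and the opening at its end, in the units of the state.
- r.sense(): the state, without advancing time (a new reading comes with each control period).
- r.capture(name): name is "scene" or "side" or "wrist"; returns a dict with "image" (400x640x3 uint8, red, green, blue), "range_z" (400x640 float32, m along the optical axis (not along the pixel's ray), 0 where there is no reading), "intrinsics" (3x3 intrinsics, pixels), "extrinsics" (4x4, takes a point from camera to world coordinates); the wrist camera has in their place "mount" (4x4, takes a point from camera to tool coordinates, whose origin is the TCP and whose axes are the flange's). Camera axes: x right, y up, looking along -z (the intrinsics and any distortion apply to the point x, -y, -z); pixel columns grow to the right and rows downward; lengths in m; the calibration is good to about 2 mm. A picture is of the moment at which its call begins: read the wrist's pose just before it.
- r.finish_job(): hands the job in, once; it reports no verdict.
The state is a dict: "time_s": time; "joints": joint angles; "joint_velocities": joint speeds; "effort": joint torques, N m; "tcp_pos": TCP position; "ee_rot": TCP orientation; "wrist_force": force on the tool from outside, world axes, zero at the start; "moment": the same for the moment, N m; "gripper_width": opening from 0.0 (shut) to 1.0 (fully open).
Only numpy, scipy, OpenCV 4.12 (cv2) and the standard library are available. Lean on these libraries where they do the work, as an engineer would, in place of code of your own. Each camera call takes 0.05 s, during which the arm holds its last target. There are 200 camera calls.

## Working session

There is one attempt and no reset: what is moved stays moved. The work goes in short steps, Python scripts to look and compute and a tool call to move; the robot and the scene stay as the last step left them, time stands still between calls to the robot, and variables do not carry over. Pictures are saved under pics/ and viewed, about 8 in all and at most 12, crops included, and the job is handed in when it is done.

Besides the shell and the picture viewer there is one more tool, called after "Emit:" as a command line: name --argument value ..., lists and objects as JSON in quotes. play_rows: Moves the arm, as the interface text tells. Its arguments: {"type":"object","properties":{"commands":{"type":"array","items":{"type":"array","items":{"type":"array","items":{"type":"number"}}}}},"required":["commands"]}

```bash
mkdir -p pics; ls
python3 - <<'E'
from station import r
import cv2,numpy as np
s=r.sense();print(s)
ims=[]
for n in("scene","side"):
    c=r.capture(n);np.savez(n+".npz",**c);print(n,c["intrinsics"],c["extrinsics"],[k for k in c]);cv2.imwrite(f"pics/{n}0.png",c["image"][...,::-1])
E
```

```text
pics
{'time_s': 0.0, 'joints': array([ 8.70676408e+01,  2.20909705e+01,  3.78774578e-01, -2.84628254e-02,
       -6.84104286e+01, -1.48147439e+01]), 'joint_velocities': array([-0.04455338,  0.02251022, -0.01567604,  0.00840384, -0.05864233,
       -0.05954007]), 'effort': array([ 2.34495528e-04, -3.90673149e+01,  1.87408787e+01,  4.21999320e+00,
        1.10257510e-02, -1.88673694e-04]), 'tcp_pos': array([0.1903136 , 0.59461905, 0.19345196]), 'ee_rot': array([[ 9.52355358e-01, -3.04990077e-01, -5.70797534e-04],
       [-3.04990595e-01, -9.52353017e-01, -2.11372520e-03],
       [ 1.01064458e-04,  2.18710540e-03, -9.99997603e-01]]), 'wrist_force': array([ 0.68497066, -0.15968819, -0.18853085]), 'moment': array([0.01089464, 0.00876422, 0.01421781]), 'gripper_width': 1.002574911734431}
scene [[380.21509653   0.         315.02325523]
 [  0.         380.21509653 194.79857483]
 [  0.           0.           1.        ]] [[-0.37585475 -0.64152552  0.66871385  1.18415958]
 [ 0.92667536 -0.26210286  0.26939723  0.30552785]
 [ 0.00244661  0.72093488  0.6929985   0.83662923]
 [ 0.          0.          0.          1.        ]] ['image', 'range_z', 'intrinsics', 'extrinsics']
side [[457.05071165   0.         320.99245477]
 [  0.         457.05071165 194.58407181]
 [  0.           0.           1.        ]] [[ 0.75748853  0.45263247 -0.47046252 -0.16746693]
 [-0.65269825  0.5096022  -0.56061626 -0.75692851]
 [-0.01400439  0.73173045  0.68145024  0.97108202]
 [ 0.          0.          0.          1.        ]] ['image', 'range_z', 'intrinsics', 'extrinsics']
```

View pics/scene0.png

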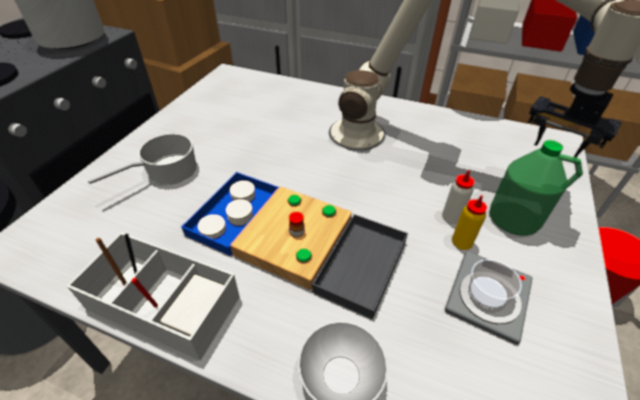

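View pics/side0.png

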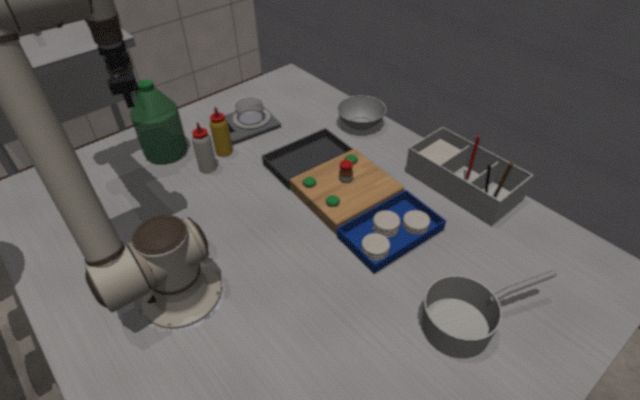

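The dark scrap pan is at the robot's left (+y; scene px ~(362,262)) and the blue lid pan at the right. In the scene image the caps are at about (294,200), (329,211) and (304,256), and the jar is at (296,222). Next I measure these.

```bash
cat > h.py <<'E'
import cv2,numpy as np
def ray(c,uv,z):
    K,E=c["intrinsics"],c["extrinsics"]
    uv=np.atleast_2d(uv).astype(float)
    d=np.c_[(uv[:,0]-K[0,2])/K[0,0],-(uv[:,1]-K[1,2])/K[1,1],-np.ones(len(uv))]@E[:3,:3].T
    o=E[:3,3]; return o+d*((z-o[2])/d[:,2])[:,None]
def cloud(c):
    v,u=np.mgrid[:400,:640];K,E=c["intrinsics"],c["extrinsics"];Z=c["range_z"]
    p=np.stack([(u-K[0,2])/K[0,0]*Z,-(v-K[1,2])/K[1,1]*Z,-Z],-1)
    return p@E[:3,:3].T+E[:3,3]
def blobs(c,lo,hi,amin=15):
    h=cv2.cvtColor(c["image"],cv2.COLOR_RGB2HSV);m=cv2.inRange(h,lo,hi)
    n,l,s,ce=cv2.connectedComponentsWithStats(m)
    return [(ce[i],s[i,4],l==i) for i in range(1,n) if s[i,4]>=amin]
E
python3 - <<'E'
from h import *
for n in("scene","side"):
    c=dict(np.load(n+".npz"));P=cloud(c);print(n)
    for name,lo,hi,z in(("green",(50,120,40),(85,255,255),.060),("red",(0,170,60),(6,255,255),.055)):
        for ce,a,m in blobs(c,lo,hi):
            p=P[m];p=p[c["range_z"][m]>0]
            print(name,ce.round(1),a,ray(c,ce,z).round(4),"cloud med",np.median(p,0).round(3),"zmax",p[:,2].max().round(3))
    b=max(blobs(c,(8,50,70),(25,200,255)),key=lambda t:t[1])
    cn=max(cv2.findContours(b[2].astype(np.uint8),cv2.RETR_EXTERNAL,cv2.CHAIN_APPROX_NONE)[0],key=len)
    w=ray(c,cn[:,0],.05)
    top=(abs(P[...,2]-.05)<.006)&b[2]; print("board px",b[1],b[0],"z med",np.median(P[b[2]],0).round(3))
    for q in (w,P[top]):
        (ce,sz,an)=cv2.minAreaRect((q[:,:2]*1000).astype(np.float32));print("rect",np.round(ce,1),np.round(sz,1),round(an,2))
    # tall things around
    for nm,lo,hi in(("yellow",(20,150,80),(32,255,255)),("blue",(105,150,50),(125,255,255))):
        for ce,a,m in blobs(c,lo,hi,100): print(nm,ce.round(),np.median(P[m],0).round(3))
E
```

```text
scene
green [532.  188.2] 4215 [[0.1616 0.5969 0.06  ]] cloud med [0.296 0.558 0.173] zmax 0.273
green [293.9 199.5] 97 [[ 0.4762 -0.0458  0.06  ]] cloud med [ 0.482 -0.044  0.065] zmax 0.069
green [328.6 210.2] 108 [[0.4783 0.0628 0.06  ]] cloud med [0.483 0.064 0.065] zmax 0.069
green [303.3 254.8] 147 [[0.6491 0.0586 0.06  ]] cloud med [0.652 0.06  0.065] zmax 0.069
red [547.6  24.4] 2116 [[-1.3327  0.6872  0.055 ]] cloud med [-0.854  0.617  0.201] zmax 0.257
red [464.8 180.5] 203 [[0.1958 0.4064 0.055 ]] cloud med [0.316 0.394 0.148] zmax 0.18
red [476.5 206.2] 218 [[0.2977 0.4502 0.055 ]] cloud med [0.404 0.432 0.148] zmax 0.174
red [296.  218.4] 151 [[ 0.5381 -0.0118  0.055 ]] cloud med [0.583 0.01  0.11 ] zmax 0.113
red [620.7 260.2] 2197 [[0.3587 0.8049 0.055 ]] cloud med [-0.203  1.153 -0.471] zmax -0.459
red [142.1 289.5] 125 [[ 0.8819 -0.2541  0.055 ]] cloud med [ 0.907 -0.208  0.123] zmax 0.168
board px 6821 [164.13707667  40.20554171] z med [-0.361 -1.155  0.041]
rect [ -470.4 -1176.1] [1533.   676.1] 50.6
rect [ -475.2 -1130.3] [215.8 446.3] 52.52
yellow [467. 229.] [0.
[... 252 characters left out ...]
.644 0.054 0.063] zmax 0.068
green [308.9 181.7] 70 [[0.4715 0.0599 0.06  ]] cloud med [0.47  0.058 0.063] zmax 0.066
green [332.1 200.5] 79 [[ 0.469  -0.0477  0.06  ]] cloud med [ 0.468 -0.051  0.063] zmax 0.069
red [216.9 117.2] 73 [[0.4516 0.5579 0.055 ]] cloud med [0.39  0.428 0.145] zmax 0.165
red [199.1 132.9] 78 [[0.3538 0.5144 0.055 ]] cloud med [0.301 0.388 0.145] zmax 0.16
red [345.7 164.7] 85 [[0.6138 0.0497 0.055 ]] cloud med [0.569 0.003 0.108] zmax 0.113
board px 4209 [346.78569732 186.80803041] z med [ 0.548 -0.028  0.048]
rect [552.6  -9.7] [249.8 272.9] 85.19
rect [559.9  -6.6] [245.4 263.1] 85.15
yellow [221. 137.] [0.381 0.411 0.079]
blue [387. 230.] [ 0.529 -0.181  0.009]
```

Emit:
play_rows --commands '[[[0, 0, 0.03, 0, 0, 0, 0.75], [0, 0, 0.07, 0, 0, 0, 0.75], [0, 0, 0.11, 0, 0, 0, 0.75], [0, 0, 0.14, 0, 0, 0, 0.75], [0, 0, 0.15, 0, 0, 0, 0.75]]]'

```text
time_s: 0.6
tcp_pos: [0.1909, 0.5962, 0.3484]
ee_rot: [[0.952, -0.305, 0.001], [-0.305, -0.952, 0.006], [-0.001, -0.006, -1.0]]
wrist_force: [0.4, 0.0, -0.1]
gripper_width: 0.635
```

Emit:
play_rows --commands '[[[0.022, -0.04, 0, 0, 0, -0.09, 0.75], [0.044, -0.08, 0, 0, 0, -0.18, 0.75], [0.066, -0.12, 0, 0, 0, -0.27, 0.75], [0.088, -0.16, 0, 0, 0, -0.36, 0.75], [0.11, -0.2, 0, 0, 0, -0.45, 0.75]]]'

```text
time_s: 1.1
tcp_pos: [0.3006, 0.393, 0.3431]
ee_rot: [[0.723, -0.691, -0.001], [-0.691, -0.723, -0.002], [0.001, 0.003, -1.0]]
wrist_force: [0.5, 0.6, 0.7]
gripper_width: 0.268
```

Emit:
play_rows --commands '[[[0.022, -0.04, 0, 0, 0, -0.09, 0.75], [0.044, -0.08, 0, 0, 0, -0.18, 0.75], [0.066, -0.12, 0, 0, 0, -0.27, 0.75], [0.088, -0.16, 0, 0, 0, -0.36, 0.75], [0.11, -0.2, 0, 0, 0, -0.45, 0.75]]]'

```text
time_s: 1.6
tcp_pos: [0.4104, 0.1932, 0.3434]
ee_rot: [[0.35, -0.937, -0.002], [-0.937, -0.35, -0.001], [0.0, 0.002, -1.0]]
wrist_force: [0.7, 0.1, 0.1]
gripper_width: 0.249
```

Emit:
play_rows --commands '[[[0.022, -0.04, 0, 0, 0, -0.09, 0.75], [0.044, -0.08, 0, 0, 0, -0.18, 0.75], [0.066, -0.12, 0, 0, 0, -0.27, 0.75], [0.088, -0.16, 0, 0, 0, -0.36, 0.75], [0.11, -0.195, 0, 0, 0, -0.446, 0.75]]]'

```text
time_s: 2.1
tcp_pos: [0.5204, -0.0018, 0.3432]
ee_rot: [[-0.089, -0.996, -0.002], [-0.996, 0.089, -0.0], [0.0, 0.002, -1.0]]
wrist_force: [1.2, 0.3, 0.1]
gripper_width: 0.249
```

Emit:
play_rows --commands '[[[0, 0, 0, 0, 0, 0, 0.75], [0, 0, 0, 0, 0, 0, 0.75]]]'

```text
time_s: 2.3
tcp_pos: [0.5201, -0.0005, 0.3428]
ee_rot: [[-0.087, -0.996, -0.003], [-0.996, 0.087, -0.0], [0.001, 0.003, -1.0]]
wrist_force: [-0.2, 0.9, -0.2]
gripper_width: 0.25
```

Run:
```python
from station import r
from h import *
s=r.sense();print(s["time_s"],s["tcp_pos"],s["ee_rot"].round(3),s["gripper_width"],s["wrist_force"])
c=r.capture("wrist");T=np.eye(4);T[:3,:3]=s["ee_rot"];T[:3,3]=s["tcp_pos"]
c["extrinsics"]=T@c["mount"];np.savez("w.npz",**c);cv2.imwrite("pics/w0.png",c["image"][...,::-1])
P=cloud(c)
for ce,a,m in blobs(c,(50,100,40),(85,255,255),60):
    print("green",ce.round(1),a,ray(c,ce,.061).round(4),np.median(P[m],0).round(3))
for ce,a,m in blobs(c,(0,170,60),(6,255,255),60): print("red",ce.round(1),a,ray(c,ce,.11).round(4),np.median(P[m],0).round(3))
b=(abs(P[...,2]-.05)<.004)&(cv2.inRange(cv2.cvtColor(c["image"],cv2.COLOR_RGB2HSV),(8,40,60),(28,220,255))>0)
b=cv2.morphologyEx(b.astype(np.uint8),cv2.MORPH_OPEN,np.ones((3,3)))>0
print("board",cv2.minAreaRect((P[b][:,:2]*1000).astype(np.float32)),np.median(P[b],0))
```

```text
2.3 [ 5.20138548e-01 -5.14488487e-04  3.42769052e-01] [[-0.087 -0.996 -0.003]
 [-0.996  0.087 -0.   ]
 [ 0.001  0.003 -1.   ]] 0.249723154553146 [-0.15281475  0.89167032 -0.18696983]
green [340.3 136.4] 482 [[ 0.4753 -0.0467  0.061 ]] [ 0.476 -0.047  0.065]
green [342.7 200.5] 401 [[0.4778 0.0612 0.061 ]] [0.478 0.06  0.065]
green [244.8 206.3] 402 [[0.6473 0.0567 0.061 ]] [0.646 0.056 0.065]
red [33.3 40.6] 517 [[ 0.8726 -0.2081  0.11  ]] [ 0.894 -0.216  0.088]
red [278.9 179.8] 531 [[0.5756 0.0051 0.11  ]] [0.576 0.005 0.11 ]
board ((564.8876342773438, -7.1471405029296875), (238.81495666503906, 259.887451171875), 85.00072479248047) [ 0.56416571 -0.02721212  0.04979136]
```

View pics/w0.png

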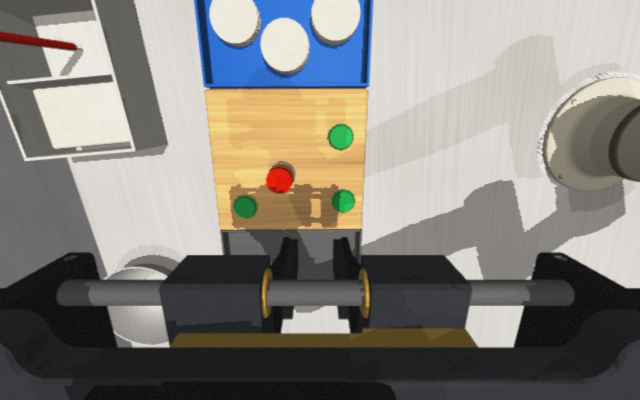

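Wrist view: caps at px (340,136), (343,200) and (245,206), jar at (279,180). The board measures 239×260 mm, is turned -5°, and its centre is at (0.563,-0.007). All views agree. Now I go in behind the cap nearest the pan on the near side and push it.

Emit:
play_rows --commands '[[[-0.023, 0.011, -0.04, 0, 0, 0, 0.75], [-0.0455, 0.0215, -0.08, 0, 0, 0, 0.75], [-0.0455, 0.0215, -0.12, 0, 0, 0, 0.75], [-0.0455, 0.0215, -0.16, 0, 0, 0, 0.75], [-0.0455, 0.0215, -0.2, 0, 0, 0, 0.75]]]'

```text
time_s: 2.85
tcp_pos: [0.474, 0.0232, 0.1437]
ee_rot: [[-0.081, -0.997, 0.002], [-0.997, 0.081, 0.001], [-0.001, -0.001, -1.0]]
wrist_force: [1.7, 0.7, -0.0]
gripper_width: 0.249
```

Emit:
play_rows --commands '[[[0, 0, -0.03, 0, 0, 0, 0.75], [0, 0, -0.06, 0, 0, 0, 0.75], [0, 0, -0.08, 0, 0, 0, 0.75], [0, 0, -0.087, 0, 0, 0, 0.75], [0, 0, -0.087, 0, 0, 0, 0.75]]]'

```text
time_s: 3.35
tcp_pos: [0.4742, 0.0224, 0.0571]
ee_rot: [[-0.083, -0.997, -0.002], [-0.997, 0.083, -0.001], [0.001, 0.002, -1.0]]
wrist_force: [0.6, -1.0, 0.3]
gripper_width: 0.251
```

Run:
```python
from station import r
from h import *
s=r.sense();print(s["time_s"],s["tcp_pos"],s["wrist_force"])
c=r.capture("scene");cv2.imwrite("pics/s1.png",cv2.resize(c["image"][130:310,180:420,::-1],None,fx=3,fy=3,interpolation=cv2.INTER_CUBIC))
```

```text
3.35 [0.47422058 0.02244089 0.05711269] [ 0.6358875  -0.96658686  0.32175046]
```

View pics/s1.png

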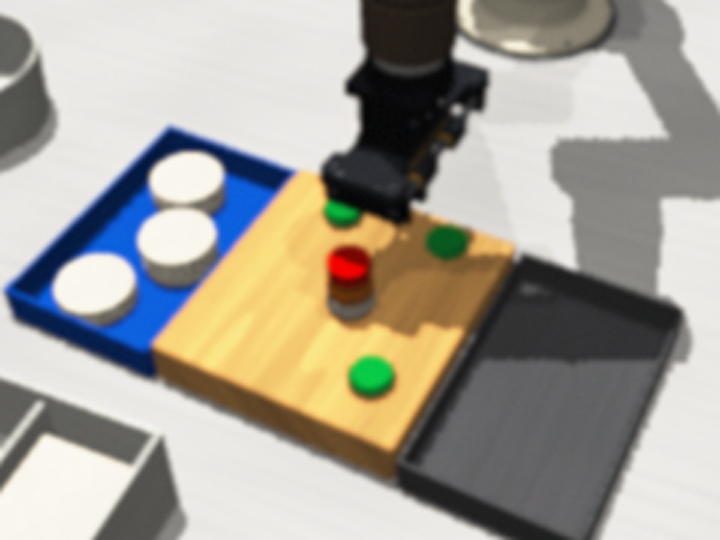

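The fingers are between the two near caps (crop px ~(405,225)), and the gripper body is clear of the jar (350,275). Now I push.

Emit:
play_rows --commands '[[[0.0007, 0.008, 0, 0, 0, 0, 0.75], [0.002, 0.023, 0, 0, 0, 0, 0.75], [0.0033, 0.038, 0, 0, 0, 0, 0.75], [0.0046, 0.053, 0, 0, 0, 0, 0.75], [0.006, 0.068, 0, 0, 0, 0, 0.75]]]'

```text
time_s: 3.9
tcp_pos: [0.4813, 0.0915, 0.0578]
ee_rot: [[-0.084, -0.996, 0.001], [-0.996, 0.084, 0.0], [-0.0, -0.001, -1.0]]
wrist_force: [0.4, 0.7, -0.4]
gripper_width: 0.252
```

Emit:
play_rows --commands '[[[0.0013, 0.015, 0, 0, 0, 0, 0.75], [0.0026, 0.03, 0, 0, 0, 0, 0.75], [0.004, 0.045, 0, 0, 0, 0, 0.75], [0.0053, 0.06, 0, 0, 0, 0, 0.75], [0.0066, 0.075, 0, 0, 0, 0, 0.75]]]'

```text
time_s: 4.4
tcp_pos: [0.4877, 0.166, 0.0575]
ee_rot: [[-0.085, -0.996, -0.0], [-0.996, 0.085, -0.0], [0.0, 0.0, -1.0]]
wrist_force: [0.2, 0.3, -0.3]
gripper_width: 0.249
```

Emit:
play_rows --commands '[[[0, 0, 0.03, 0, 0, 0, 0.75], [0, 0, 0.07, 0, 0, 0, 0.75], [0, 0, 0.1, 0, 0, 0, 0.75]]]'

```text
time_s: 4.7
tcp_pos: [0.4882, 0.1657, 0.1596]
ee_rot: [[-0.084, -0.996, 0.001], [-0.996, 0.084, 0.0], [-0.0, -0.001, -1.0]]
wrist_force: [0.5, 0.5, 0.6]
gripper_width: 0.253
```

```bash
cat > chk.py <<'E'
import sys
from station import r
from h import *
s=r.sense();print(s["time_s"],s["tcp_pos"].round(4),s["wrist_force"].round(1),s["gripper_width"])
O=np.array([.563,-.007]);R=np.array([[.9962,-.0872],[.0872,.9962]])
for n in("scene","side"):
    c=r.capture(n);P=cloud(c)
    cv2.imwrite(f"pics/{n}{sys.argv[1]}.png",cv2.resize(c["image"][130:310,200:440,::-1] if n=="scene" else c["image"][100:280,230:470,::-1],None,fx=3,fy=3,interpolation=cv2.INTER_CUBIC))
    for ce,a,m in blobs(c,(45,90,20),(88,255,255),12)+blobs(c,(0,170,60),(6,255,255),12):
        p=np.median(P[m],0);q=R@(p[:2]-O)
        if abs(q[0])<.16 and abs(q[1])<.3: print(n,ce.round(),a,"xyz",p.round(3),"board xy",q.round(3))
E
python3 chk.py 2
```

```text
4.7 [0.4882 0.1657 0.1596] [0.5 0.5 0.6] 0.25301503382579005
scene [294. 200.] 103 xyz [ 0.481 -0.044  0.065] board xy [-0.078 -0.044]
scene [329. 210.] 113 xyz [0.483 0.064 0.065] board xy [-0.086  0.064]
scene [303. 255.] 154 xyz [0.653 0.06  0.065] board xy [0.084 0.075]
scene [296. 218.] 151 xyz [0.583 0.01  0.11 ] board xy [0.019 0.019]
side [352. 158.] 53 xyz [0.644 0.056 0.063] board xy [0.075 0.07 ]
side [309. 182.] 96 xyz [0.471 0.058 0.063] board xy [-0.097  0.057]
side [332. 200.] 103 xyz [ 0.467 -0.05   0.063] board xy [-0.091 -0.052]
side [346. 165.] 90 xyz [0.57  0.002 0.108] board xy [0.006 0.01 ]
```

View pics/scene2.png

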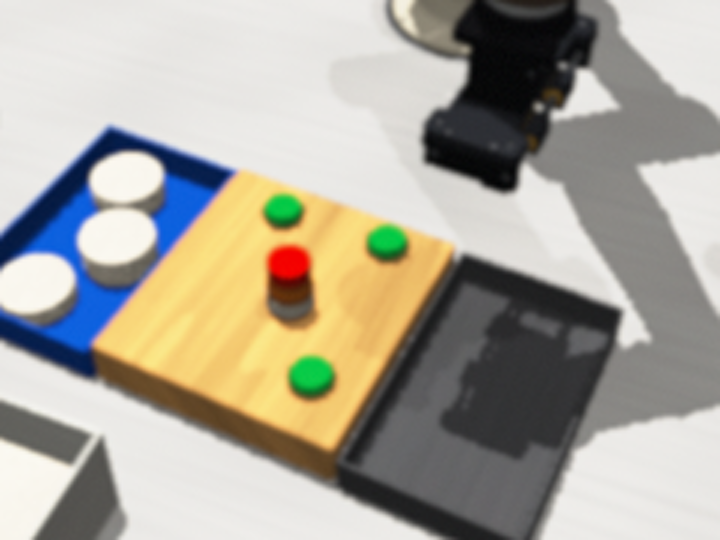

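The caps did not move; the fingers passed over them. I need to see how high the fingertips really are.

Run:
```python
from station import r
from h import *
s=r.sense();t=s["tcp_pos"]
cs={n:r.capture(n) for n in("scene","side","wrist")}
T=np.eye(4);T[:3,:3]=s["ee_rot"];T[:3,3]=t;cs["wrist"]["extrinsics"]=T@cs["wrist"]["mount"]
for n,c in cs.items():
    P=cloud(c);q=(P-t)@s["ee_rot"]
    m=(c["range_z"]>0)&(abs(q[...,0])<.03)&(abs(q[...,1])<.07)&(q[...,2]>-.10)&(q[...,2]<.03)
    p=q[m];print(n,len(p),"toolz percentiles",np.percentile(p[:,2],[50,90,98,100]).round(3) if len(p) else "")
    for k in np.arange(-.08,.03,.01):
        w=p[(p[:,2]>=k)&(p[:,2]<k+.01)]
        if len(w): print(round(k,2),len(w),"x",w[:,0].min().round(3),w[:,0].max().round(3),"y",w[:,1].min().round(3),w[:,1].max().round(3))
c=cs["side"];K,E=c["intrinsics"],c["extrinsics"];pc=E[:3,:3].T@(t-E[:3,3]);u=K[0,2]-K[0,0]*pc[0]/pc[2];v=K[1,2]+K[1,1]*pc[1]/pc[2];print(u,v)
a=c["image"].copy();cv2.circle(a,(int(u),int(v)),2,(255,0,255),-1)
v0,u0=int(v)-70,int(u)-60;cv2.imwrite("pics/f.png",cv2.resize(a[max(v0,0):v0+120,u0:u0+140,::-1],None,fx=5,fy=5,interpolation=cv2.INTER_CUBIC))
```

```text
scene 14 toolz percentiles [-0.033 -0.03  -0.029 -0.029]
-0.04 12 x -0.011 0.01 y -0.02 -0.017
-0.03 2 x 0.002 0.008 y -0.018 -0.016
side 220 toolz percentiles [-0.057 -0.031 -0.024 -0.02 ]
-0.08 32 x -0.01 0.014 y -0.021 0.032
-0.07 42 x -0.01 0.014 y -0.019 0.031
-0.06 37 x -0.008 0.014 y -0.017 0.029
-0.05 31 x -0.011 0.014 y -0.015 0.028
-0.04 34 x -0.008 0.012 y -0.014 0.027
-0.03 19 x -0.007 0.012 y -0.014 0.025
wrist 2597 toolz percentiles [-0.063 -0.037 -0.029 -0.026]
-0.08 542 x -0.011 0.013 y -0.021 0.02
-0.07 489 x -0.01 0.013 y -0.023 0.022
-0.06 453 x -0.003 0.013 y -0.023 0.021
-0.05 348 x -0.009 0.012 y -0.021 0.019
-0.04 288 x -0.009 0.012 y -0.02 0.019
-0.03 67 x -0.001 0.012 y -0.02 0.019
290.09030650842095 135.93414930780295
```

View pics/f.png

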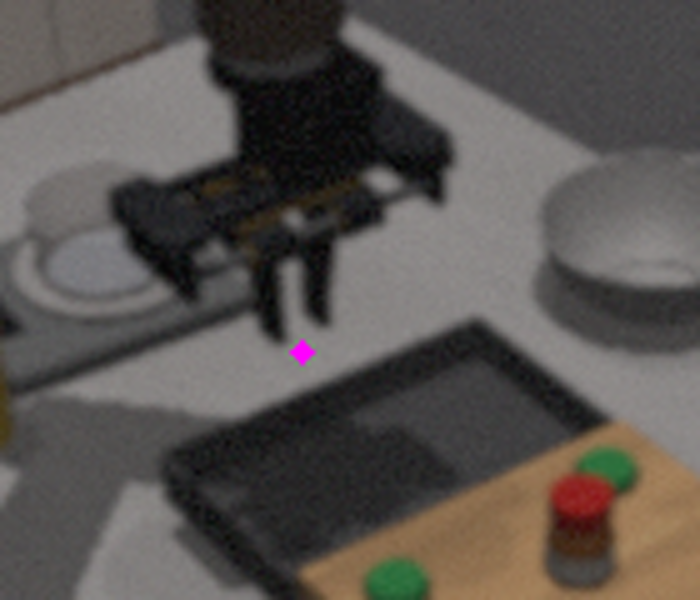

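The tips end about 20–26 mm short of the TCP at this opening. I'll shut the gripper and measure again.

Emit:
play_rows --commands '[[[0, 0, 0, 0, 0, 0, 1], [0, 0, 0, 0, 0, 0, 1], [0, 0, 0, 0, 0, 0, 1], [0, 0, 0, 0, 0, 0, 1]]]'

```text
time_s: 5.35
tcp_pos: [0.4875, 0.1646, 0.157]
ee_rot: [[-0.085, -0.996, -0.001], [-0.996, 0.085, -0.001], [0.001, 0.001, -1.0]]
wrist_force: [-0.3, -0.3, -0.4]
gripper_width: 0.023
```

```bash
cat > tip.py <<'E'
from station import r
from h import *
s=r.sense();t=s["tcp_pos"];print(s["time_s"],t,s["gripper_width"])
for n in("side","wrist"):
    c=r.capture(n)
    if n=="wrist":
        T=np.eye(4);T[:3,:3]=s["ee_rot"];T[:3,3]=t;c["extrinsics"]=T@c["mount"]
    P=cloud(c);q=(P-t)@s["ee_rot"]
    p=q[(c["range_z"]>0)&(abs(q[...,0])<.03)&(abs(q[...,1])<.07)&(q[...,2]>-.15)&(q[...,2]<.03)]
    print(n,"lowest",np.sort(p[:,2])[-8:].round(4))
    for k in np.arange(-.15,.03,.01):
        w=p[(p[:,2]>=k)&(p[:,2]<k+.01)]
        if len(w): print(round(k,2),len(w),"x",w[:,0].min().round(3),w[:,0].max().round(3),"y",w[:,1].min().round(3),w[:,1].max().round(3))
E
python3 tip.py
```

```text
5.35 [0.48746954 0.16459673 0.15704846] 0.022554057147846807
side lowest [-0.0301 -0.0295 -0.0293 -0.0291 -0.0289 -0.0271 -0.0266 -0.026 ]
-0.15 122 x -0.025 0.03 y -0.069 0.07
-0.14 244 x -0.029 0.029 y -0.07 0.069
-0.13 120 x -0.025 0.03 y -0.061 0.064
-0.12 89 x -0.028 0.03 y -0.065 0.069
-0.11 26 x -0.03 0.03 y -0.066 0.066
-0.1 3 x -0.013 0.01 y -0.008 0.037
-0.09 5 x 0.008 0.01 y -0.014 -0.007
-0.08 33 x -0.008 0.013 y -0.011 0.022
-0.07 32 x -0.012 0.013 y -0.011 0.019
-0.06 25 x -0.01 0.012 y -0.012 0.017
-0.05 29 x -0.013 0.014 y -0.005 0.015
-0.04 27 x -0.014 0.011 y -0.005 0.016
-0.03 7 x 0.006 0.013 y -0.002 0.013
wrist lowest [-0.0279 -0.0278 -0.0278 -0.0277 -0.0276 -0.0275 -0.0274 -0.0273]
-0.15 10826 x 0.02 0.03 y -0.07 0.07
-0.14 20727 x 0.019 0.03 y -0.07 0.07
-0.13 8633 x 0.022 0.03 y -0.069 0.065
-0.12 1970 x 0.015 0.03 y -0.07 0.07
-0.11 52 x 0.006 0.016 y -0.006 0.005
-0.1 51 x -0.0 0.01 y -0.006 0.005
-0.09 49 x -0.006 0.004 y -0.006 0.005
-0.08 415 x -0.01 0.012 y -0.007 0.005
-0.07 286 x 0.009 0.012 y -0.009 0.007
-0.06 290 x 0.004 0.012 y -0.01 0.009
-0.05 264 x 0.009 0.012 y -0.01 0.009
-0.04 220 x 0.009 0.012 y -0.01 0.009
-0.03 52 x 0.01 0.012 y -0.01 0.009
```

The true tips are about 27 mm behind the reported TCP, with the fingers shut or part open, so the TCP has to go to z ≈ 0.028. I return behind the near cap and go lower.

Emit:
play_rows --commands '[[[-0.0026, -0.029, 0, 0, 0, 0, 0.75], [-0.0052, -0.058, 0, 0, 0, 0, 0.75], [-0.0078, -0.087, 0, 0, 0, 0, 0.75], [-0.0104, -0.116, 0, 0, 0, 0, 0.75], [-0.013, -0.144, 0, 0, 0, 0, 0.75]]]'

```text
time_s: 5.95
tcp_pos: [0.4744, 0.0196, 0.1576]
ee_rot: [[-0.085, -0.996, 0.0], [-0.996, 0.085, 0.0], [-0.0, -0.0, -1.0]]
wrist_force: [-0.2, 0.3, -0.5]
gripper_width: 0.239
```

Emit:
play_rows --commands '[[[0, 0, -0.04, 0, 0, 0, 0.75], [0, 0, -0.08, 0, 0, 0, 0.75], [0, 0, -0.11, 0, 0, 0, 0.75], [0, 0, -0.122, 0, 0, 0, 0.75], [0, 0, -0.122, 0, 0, 0, 0.75]]]'

```text
time_s: 6.45
tcp_pos: [0.4731, 0.0201, 0.0337]
ee_rot: [[-0.085, -0.996, -0.005], [-0.996, 0.085, -0.002], [0.002, 0.005, -1.0]]
wrist_force: [-0.5, -0.3, 0.3]
gripper_width: 0.246
```

Emit:
play_rows --commands '[[[0, 0, -0.004, 0, 0, 0, 0.75], [0, 0, -0.008, 0, 0, 0, 0.75], [0, 0, -0.008, 0, 0, 0, 0.75]]]'

```text
time_s: 6.75
tcp_pos: [0.4749, 0.0209, 0.0279]
ee_rot: [[-0.085, -0.996, 0.001], [-0.996, 0.085, 0.0], [-0.0, -0.001, -1.0]]
wrist_force: [-0.1, 0.7, 0.0]
gripper_width: 0.254
```

```bash
python3 tip.py | grep -E "lowest|^[0-9]|-0.0[34]|0.0 "; python3 chk.py 3
```

```text
6.75 [0.47486037 0.02087626 0.02789473] 0.25413461427752887
side lowest [0.0297 0.0297 0.0298 0.0298 0.0298 0.0299 0.0299 0.0299]
-0.12 108 x -0.03 0.03 y -0.069 0.068
-0.04 33 x -0.029 0.013 y -0.016 0.025
-0.03 271 x -0.03 0.03 y -0.07 0.042
0.0 26 x -0.028 0.025 y 0.039 0.044
0.01 23 x -0.026 0.029 y 0.039 0.044
0.02 92 x -0.029 0.03 y 0.04 0.069
wrist lowest [0.0298 0.0298 0.0298 0.0298 0.0299 0.0299 0.03   0.03  ]
-0.04 282 x -0.009 0.013 y -0.02 0.019
-0.03 8611 x -0.023 0.03 y -0.07 0.037
0.02 1862 x -0.03 0.03 y 0.047 0.07
6.85 [0.475  0.0209 0.0281] [-0.1 -0.1  0.7] 0.24951518918361318
scene [328. 210.] 115 xyz [0.484 0.064 0.065] board xy [-0.085  0.064]
scene [303. 255.] 154 xyz [0.652 0.06  0.065] board xy [0.083 0.075]
scene [296. 219.] 154 xyz [0.583 0.011 0.11 ] board xy [0.019 0.019]
side [353. 158.] 40 xyz [0.647 0.048 0.063] board xy [0.079 0.063]
side [308. 184.] 19 xyz [0.458 0.051 0.062] board xy [-0.109  0.048]
side [332. 200.] 104 xyz [ 0.468 -0.051  0.063] board xy [-0.091 -0.052]
side [350. 163.] 17 xyz [ 0.581 -0.003  0.109] board xy [0.017 0.005]
```

Emit:
play_rows --commands '[[[0.0007, 0.008, 0, 0, 0, 0, 0.75], [0.002, 0.023, 0, 0, 0, 0, 0.75], [0.0033, 0.038, 0, 0, 0, 0, 0.75], [0.0046, 0.053, 0, 0, 0, 0, 0.75], [0.006, 0.068, 0, 0, 0, 0, 0.75]]]'

```text
time_s: 7.45
tcp_pos: [0.4807, 0.0905, 0.0276]
ee_rot: [[-0.084, -0.996, 0.0], [-0.996, 0.084, 0.0], [-0.0, -0.0, -1.0]]
wrist_force: [-0.6, -0.3, -0.2]
gripper_width: 0.249
```

```bash
python3 chk.py 4
```

```text
7.45 [0.4807 0.0905 0.0276] [-0.6 -0.3 -0.2] 0.24864568705716278
scene [294. 200.] 103 xyz [ 0.481 -0.044  0.065] board xy [-0.078 -0.044]
scene [346. 217.] 160 xyz [0.49  0.12  0.065] board xy [-0.084  0.12 ]
scene [303. 255.] 154 xyz [0.653 0.06  0.065] board xy [0.084 0.075]
scene [296. 218.] 152 xyz [0.583 0.01  0.11 ] board xy [0.019 0.019]
side [352. 158.] 53 xyz [0.645 0.056 0.063] board xy [0.076 0.07 ]
side [303. 170.] 19 xyz [0.489 0.105 0.065] board xy [-0.084  0.105]
side [295. 172.] 25 xyz [0.462 0.116 0.064] board xy [-0.112  0.114]
side [332. 200.] 104 xyz [ 0.468 -0.05   0.063] board xy [-0.091 -0.051]
side [346. 165.] 93 xyz [0.568 0.003 0.108] board xy [0.004 0.011]
```

The cap moves and is at the board edge. I continue over it.

Emit:
play_rows --commands '[[[0.0015, 0.017, 0, 0, 0, 0, 0.75], [0.003, 0.034, 0, 0, 0, 0, 0.75], [0.0045, 0.051, 0, 0, 0, 0, 0.75], [0.006, 0.068, 0, 0, 0, 0, 0.75], [0.007, 0.08, 0, 0, 0, 0, 0.75]]]'

```text
time_s: 8.05
tcp_pos: [0.4879, 0.1706, 0.0276]
ee_rot: [[-0.084, -0.996, 0.0], [-0.996, 0.084, 0.0], [-0.0, -0.0, -1.0]]
wrist_force: [0.7, 0.4, 0.4]
gripper_width: 0.248
```

Emit:
play_rows --commands '[[[0, 0, 0.04, 0, 0, 0, 0.75], [0, 0, 0.08, 0, 0, 0, 0.75], [0, 0, 0.12, 0, 0, 0, 0.75], [0, 0, 0.13, 0, 0, 0, 0.75]]]'

```text
time_s: 8.45
tcp_pos: [0.4902, 0.1707, 0.1625]
ee_rot: [[-0.084, -0.996, 0.008], [-0.996, 0.084, 0.005], [-0.005, -0.008, -1.0]]
wrist_force: [0.6, 0.6, -0.7]
gripper_width: 0.254
```

```bash
python3 chk.py 5
```

```text
8.45 [0.4902 0.1707 0.1625] [ 0.6  0.6 -0.7] 0.2539151287245658
scene [294. 200.] 103 xyz [ 0.481 -0.044  0.065] board xy [-0.078 -0.044]
scene [364. 233.] 168 xyz [0.485 0.174 0.018] board xy [-0.093  0.173]
scene [303. 255.] 154 xyz [0.652 0.06  0.065] board xy [0.083 0.075]
scene [296. 218.] 152 xyz [0.583 0.01  0.11 ] board xy [0.019 0.019]
side [352. 158.] 52 xyz [0.644 0.057 0.063] board xy [0.075 0.071]
side [289. 174.] 73 xyz [0.476 0.17  0.017] board xy [-0.102  0.169]
side [332. 200.] 104 xyz [ 0.468 -0.05   0.063] board xy [-0.091 -0.051]
side [346. 165.] 88 xyz [0.571 0.003 0.107] board xy [0.007 0.011]
```

View pics/scene5.png

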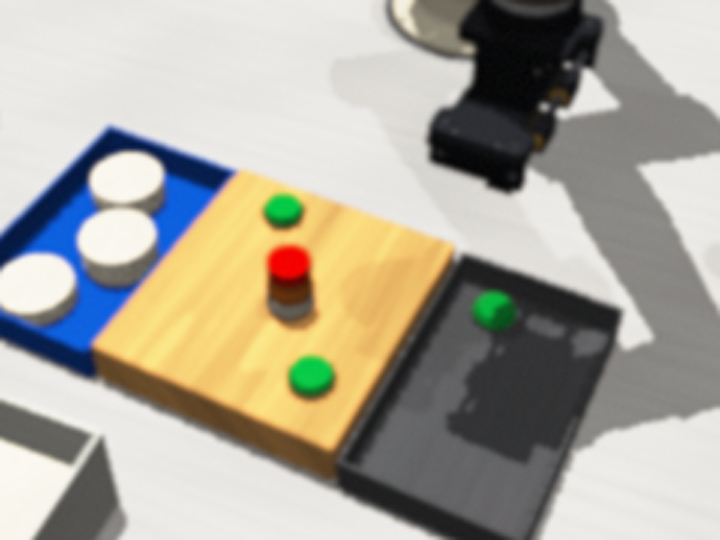

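One cap lies flat in the pan at board y +0.17. The second near cap goes next, on a lane slanted toward +x so that it lands beside the first and stays clear of the jar.

Emit:
play_rows --commands '[[[-0.003, -0.048, 0, 0, 0, 0, 0.75], [-0.006, -0.096, 0, 0, 0, 0, 0.75], [-0.009, -0.144, 0, 0, 0, 0, 0.75], [-0.012, -0.192, 0, 0, 0, 0, 0.75], [-0.016, -0.24, 0, 0, 0, 0, 0.75]]]'

```text
time_s: 9.05
tcp_pos: [0.47, -0.0729, 0.1556]
ee_rot: [[-0.085, -0.996, -0.004], [-0.996, 0.085, -0.0], [0.001, 0.004, -1.0]]
wrist_force: [1.8, -0.2, -0.9]
gripper_width: 0.248
```

Emit:
play_rows --commands '[[[0, -0.017, -0.02, 0, 0, 0, 0.75], [0, -0.017, -0.06, 0, 0, 0, 0.75], [0, -0.017, -0.1, 0, 0, 0, 0.75], [0, -0.017, -0.122, 0, 0, 0, 0.75], [0, -0.017, -0.122, 0, 0, 0, 0.75]]]'

```text
time_s: 9.55
tcp_pos: [0.4671, -0.0887, 0.0309]
ee_rot: [[-0.086, -0.996, -0.012], [-0.996, 0.086, -0.001], [0.002, 0.012, -1.0]]
wrist_force: [0.6, -0.6, -0.1]
gripper_width: 0.253
```

Emit:
play_rows --commands '[[[0, 0, -0.004, 0, 0, 0, 0.75], [0, 0, -0.008, 0, 0, 0, 0.75], [0, 0, -0.008, 0, 0, 0, 0.75]]]'

```text
time_s: 9.85
tcp_pos: [0.472, -0.0881, 0.028]
ee_rot: [[-0.085, -0.996, 0.001], [-0.996, 0.085, 0.0], [-0.0, -0.001, -1.0]]
wrist_force: [-0.3, -1.6, -1.0]
gripper_width: 0.253
```

```bash
python3 chk.py 6
```

```text
9.85 [ 0.472  -0.0881  0.028 ] [-0.3 -1.6 -1. ] 0.25265847252524026
scene [294. 200.] 99 xyz [ 0.481 -0.044  0.065] board xy [-0.078 -0.044]
scene [364. 233.] 164 xyz [0.486 0.174 0.018] board xy [-0.092  0.173]
scene [303. 255.] 154 xyz [0.653 0.06  0.065] board xy [0.083 0.075]
scene [296. 218.] 186 xyz [0.582 0.009 0.11 ] board xy [0.017 0.018]
side [289. 174.] 66 xyz [0.476 0.171 0.017] board xy [-0.102  0.169]
```

Emit:
play_rows --commands '[[[0.0007, 0.008, 0, 0, 0, 0, 0.75], [0.0056, 0.0226, 0, 0, 0, 0, 0.75], [0.0105, 0.0372, 0, 0, 0, 0, 0.75], [0.0154, 0.0518, 0, 0, 0, 0, 0.75], [0.0203, 0.0664, 0, 0, 0, 0, 0.75]]]'

```text
time_s: 10.45
tcp_pos: [0.4925, -0.0201, 0.0276]
ee_rot: [[-0.084, -0.996, 0.0], [-0.996, 0.084, 0.0], [-0.0, -0.0, -1.0]]
wrist_force: [0.0, -0.0, 0.1]
gripper_width: 0.25
```

Emit:
play_rows --commands '[[[0.0049, 0.0146, 0, 0, 0, 0, 0.75], [0.0098, 0.0292, 0, 0, 0, 0, 0.75], [0.0147, 0.0438, 0, 0, 0, 0, 0.75], [0.0196, 0.0584, 0, 0, 0, 0, 0.75], [0.0245, 0.073, 0, 0, 0, 0, 0.75]]]'

```text
time_s: 10.95
tcp_pos: [0.5168, 0.0524, 0.0275]
ee_rot: [[-0.085, -0.996, -0.0], [-0.996, 0.085, -0.0], [0.0, 0.0, -1.0]]
wrist_force: [-0.1, 0.2, -0.9]
gripper_width: 0.252
```

```bash
python3 chk.py 7
```

```text
10.95 [0.5168 0.0524 0.0275] [-0.1  0.2 -0.9] 0.2521635056639684
scene [328. 222.] 142 xyz [0.525 0.078 0.065] board xy [-0.045  0.081]
scene [364. 233.] 172 xyz [0.485 0.174 0.018] board xy [-0.093  0.173]
scene [303. 254.] 164 xyz [0.651 0.06  0.065] board xy [0.082 0.074]
scene [294. 221.] 84 xyz [0.593 0.01  0.109] board xy [0.028 0.02 ]
side [352. 158.] 58 xyz [0.644 0.054 0.063] board xy [0.075 0.067]
side [288. 174.] 81 xyz [0.477 0.172 0.017] board xy [-0.101  0.171]
side [313. 173.] 23 xyz [0.497 0.075 0.065] board xy [-0.073  0.076]
side [321. 172.] 14 xyz [0.526 0.065 0.062] board xy [-0.043  0.069]
side [346. 165.] 100 xyz [0.568 0.002 0.108] board xy [0.005 0.009]
```

Emit:
play_rows --commands '[[[0.0049, 0.0146, 0, 0, 0, 0, 0.75], [0.0098, 0.0292, 0, 0, 0, 0, 0.75], [0.0147, 0.0438, 0, 0, 0, 0, 0.75], [0.0161, 0.0604, 0, 0, 0, 0, 0.75], [0.0176, 0.0774, 0, 0, 0, 0, 0.75]]]'

```text
time_s: 11.55
tcp_pos: [0.5342, 0.13, 0.0275]
ee_rot: [[-0.085, -0.996, -0.0], [-0.996, 0.085, 0.0], [-0.0, 0.0, -1.0]]
wrist_force: [1.0, 0.1, -0.7]
gripper_width: 0.251
```

Emit:
play_rows --commands '[[[0.0015, 0.017, 0, 0, 0, 0, 0.75], [0.003, 0.034, 0, 0, 0, 0, 0.75], [0.003, 0.034, 0.03, 0, 0, 0, 0.75], [0.003, 0.034, 0.075, 0, 0, 0, 0.75], [0.003, 0.034, 0.12, 0, 0, 0, 0.75]]]'

```text
time_s: 12.05
tcp_pos: [0.5364, 0.1633, 0.1484]
ee_rot: [[-0.084, -0.996, -0.002], [-0.996, 0.084, -0.001], [0.001, 0.002, -1.0]]
wrist_force: [0.5, 0.4, -0.0]
gripper_width: 0.254
```

```bash
python3 chk.py 8
```

```text
12.05 [0.5364 0.1633 0.1484] [ 0.5  0.4 -0. ] 0.25376144229313247
scene [364. 233.] 173 xyz [0.485 0.174 0.018] board xy [-0.093  0.174]
scene [355. 247.] 175 xyz [0.543 0.164 0.018] board xy [-0.035  0.169]
scene [303. 255.] 154 xyz [0.653 0.06  0.065] board xy [0.084 0.075]
scene [296. 218.] 151 xyz [0.584 0.01  0.11 ] board xy [0.019 0.019]
side [352. 158.] 53 xyz [0.646 0.057 0.063] board xy [0.077 0.071]
side [303. 168.] 72 xyz [0.531 0.164 0.017] board xy [-0.047  0.167]
side [288. 174.] 80 xyz [0.477 0.173 0.017] board xy [-0.101  0.172]
side [346. 165.] 85 xyz [0.569 0.004 0.108] board xy [0.005 0.011]
```

Two caps are in the pan, at board (-0.097,0.17) and (-0.041,0.17), and the jar has not moved. The far cap is next.

Emit:
play_rows --commands '[[[0.0212, -0.03, 0, 0, 0, 0, 0.75], [0.0424, -0.06, 0, 0, 0, 0, 0.75], [0.0636, -0.09, 0, 0, 0, 0, 0.75], [0.0848, -0.12, 0, 0, 0, 0, 0.75], [0.106, -0.149, 0, 0, 0, 0, 0.75]]]'

```text
time_s: 12.65
tcp_pos: [0.6436, 0.013, 0.147]
ee_rot: [[-0.085, -0.996, -0.001], [-0.996, 0.085, 0.0], [0.0, 0.001, -1.0]]
wrist_force: [0.1, 0.1, 0.8]
gripper_width: 0.253
```

Emit:
play_rows --commands '[[[0, 0, -0.02, 0, 0, 0, 0.75], [0, 0, -0.06, 0, 0, 0, 0.75], [0, 0, -0.095, 0, 0, 0, 0.75], [0, 0, -0.112, 0, 0, 0, 0.75], [0, 0, -0.112, 0, 0, 0, 0.75]]]'

```text
time_s: 13.15
tcp_pos: [0.6404, 0.0136, 0.0316]
ee_rot: [[-0.085, -0.996, -0.008], [-0.996, 0.085, -0.001], [0.002, 0.007, -1.0]]
wrist_force: [-0.3, 0.4, 0.1]
gripper_width: 0.251
```

Emit:
play_rows --commands '[[[0, 0, -0.004, 0, 0, 0, 0.75], [0, 0, -0.008, 0, 0, 0, 0.75], [0, 0, -0.008, 0, 0, 0, 0.75]]]'

```text
time_s: 13.45
tcp_pos: [0.6434, 0.0139, 0.0282]
ee_rot: [[-0.085, -0.996, 0.001], [-0.996, 0.085, 0.0], [-0.001, -0.001, -1.0]]
wrist_force: [-0.2, -0.2, 0.1]
gripper_width: 0.247
```

```bash
python3 chk.py 9
```

```text
13.45 [0.6434 0.0139 0.0282] [-0.2 -0.2  0.1] 0.2474492248858495
scene [365. 233.] 167 xyz [0.486 0.175 0.018] board xy [-0.093  0.174]
scene [355. 247.] 177 xyz [0.543 0.164 0.018] board xy [-0.035  0.169]
scene [303. 255.] 155 xyz [0.653 0.06  0.065] board xy [0.084 0.075]
side [303. 168.] 70 xyz [0.533 0.164 0.017] board xy [-0.045  0.168]
side [289. 174.] 73 xyz [0.478 0.173 0.016] board xy [-0.1    0.172]
side [349. 165.] 37 xyz [ 0.577 -0.003  0.107] board xy [0.014 0.005]
```

Emit:
play_rows --commands '[[[0.0007, 0.008, 0, 0, 0, 0, 0.75], [0.002, 0.023, 0, 0, 0, 0, 0.75], [0.0033, 0.038, 0, 0, 0, 0, 0.75], [0.0046, 0.053, 0, 0, 0, 0, 0.75], [0.006, 0.068, 0, 0, 0, 0, 0.75]]]'

```text
time_s: 14.05
tcp_pos: [0.6491, 0.0834, 0.0276]
ee_rot: [[-0.084, -0.996, 0.0], [-0.996, 0.084, 0.0], [-0.0, -0.0, -1.0]]
wrist_force: [-0.4, -0.1, 0.5]
gripper_width: 0.248
```

Emit:
play_rows --commands '[[[0.0015, 0.017, 0, 0, 0, 0, 0.75], [0.003, 0.034, 0, 0, 0, 0, 0.75], [0.0045, 0.051, 0, 0, 0, 0, 0.75], [0.006, 0.068, 0, 0, 0, 0, 0.75], [0.0075, 0.085, 0, 0, 0, 0, 0.75]]]'

```text
time_s: 14.55
tcp_pos: [0.6566, 0.1681, 0.0275]
ee_rot: [[-0.085, -0.996, -0.0], [-0.996, 0.085, -0.0], [0.0, 0.0, -1.0]]
wrist_force: [0.9, -0.2, -0.1]
gripper_width: 0.251
```

Emit:
play_rows --commands '[[[0, 0, 0.03, 0, 0, 0, 0.75], [0, 0, 0.08, 0, 0, 0, 0.75], [0, 0, 0.13, 0, 0, 0, 0.75], [0, 0, 0.15, 0, 0, 0, 0.75], [0, 0, 0.15, 0, 0, 0, 0.75]]]'

```text
time_s: 15.05
tcp_pos: [0.6589, 0.1681, 0.183]
ee_rot: [[-0.084, -0.996, 0.009], [-0.996, 0.084, 0.004], [-0.004, -0.009, -1.0]]
wrist_force: [-0.0, 0.2, -0.4]
gripper_width: 0.248
```

```bash
python3 chk.py 10
```

```text
15.05 [0.6589 0.1681 0.183 ] [-0.   0.2 -0.4] 0.24778288584300406
scene [364. 233.] 168 xyz [0.485 0.174 0.018] board xy [-0.093  0.173]
scene [355. 247.] 178 xyz [0.543 0.165 0.018] board xy [-0.035  0.17 ]
scene [339. 281.] 215 xyz [0.663 0.161 0.018] board xy [0.085 0.176]
scene [296. 218.] 151 xyz [0.583 0.01  0.11 ] board xy [0.018 0.019]
side [332. 154.] 79 xyz [0.651 0.159 0.016] board xy [0.073 0.173]
side [304. 168.] 67 xyz [0.534 0.163 0.017] board xy [-0.043  0.167]
side [288. 174.] 76 xyz [0.476 0.171 0.017] board xy [-0.102  0.17 ]
side [346. 165.] 83 xyz [0.569 0.002 0.108] board xy [0.005 0.01 ]
```

View pics/scene10.png

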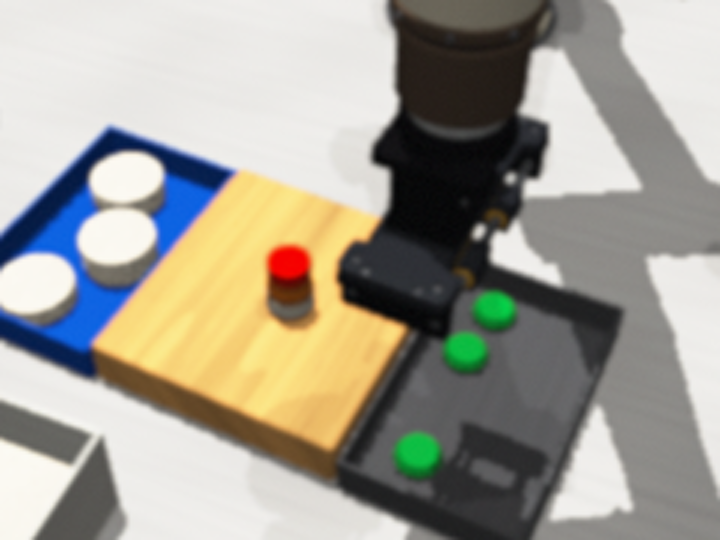

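All three caps lie flat in the scrap pan (crop px (494,310), (465,352), (417,455)). The jar stands at (290,285) as before, and the gripper is clear.

```bash
python3 -c "
from station import r
print(r.finish_job())"
```

```text
the job is handed in; nothing more can be done
None
```

All three green caps lie flat in the dark scrap pan, and I handed the job in at about 15 s. I only pushed them with the part-open fingers. The second near cap went on a slanted path so that it landed beside the first.

**Last checks:** in both the scene and side views all three cap tops are about 18 mm above the table, which fits a cap lying on the pan floor. They sit about 170 mm from the board's centre toward the pan. The jar's position is unchanged and it is still standing. The lids look untouched and the gripper is raised clear. The wrist force reads about zero.

**What disagreed:** my first push did nothing because the fingers passed over the cap. The real fingertips measured about 27 mm behind the reported tool point, so I lowered the tool by that much for all later pushes. The two fixed cameras also disagreed with each other by up to about 15 mm in x. I took the cap and jar positions from the wrist view, which lay between them.

I did not re-measure the bottles, saucepan or cup at the end, but the arm was not commanded near them after the first high transfer.

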